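# Fold the spanner panel down and close the socket-set case

### The job

Put the socket-set case away: first push the upright spanner panel (the flap) down flat into the case, then push the open cover over until it is fully shut on top of it. Use only the fingertips or the outside of the fingers: do not pinch anything or let the flap or the cover come between the fingers. Leave the loose socket in the case and the can, wooden block and spanner beside it where they are.

Things in the scene. Friction and masses are not known exactly. Their poses are not given: they have to be found in the camera images.
- case: dark green socket-set case fixed to the bench, 260 mm along its x, 200 along its y; open tray 70 mm high without the cover, walls 5 mm. Origin: centre of its underside on the bench, z up. The cover is hinged along its +y wall, the flap beside its -y wall; both hinge axes run along the case's x. The latch plates on the -y wall do nothing. Position and yaw vary.
- flap (a joint): hinge angle of the flap. 0 = flat in the case (a stop; its upper face then lies 17 mm below the tray's rim), pi/2 = upright, stop at 1.8 leaning out to the case's -y. Starts about upright; folds down towards the case's +y when pushed on its outer (-y) face. Stiff hinge, about 0.14 N m: stays where it is left. If it is not down, the cover jams on it.
- flap_hinge (a point): middle of the flap's hinge axis: case frame (0, -85, 50) mm. The flap is a dark steel panel 180 mm along x, 100 mm from hinge to free edge, 6 mm thick, spanners clipped on its inner face (10 mm proud). The frame turns with the flap: x along the axis, +y from hinge to free edge, +z out of the outer face (up when flat), which is at z = +3 mm.
- flap_edge (a point): middle of the flap's free edge, 100 mm from flap_hinge along the flap, mid-thickness.
- cover (a joint): hinge angle of the cover. 0 = shut (a stop; its top then 90 mm above the bench), pi/2 = upright, stop at 2.25 leaning out to the case's +y. Starts leaning out; closes towards the case's -y when pushed on its outer (+y) face. Stiff hinge, about 0.5 N m: stays where it is left and does not fall shut.
- cover_hinge (a point): middle of the cover's hinge axis: case frame (0, 100, 70) mm. The cover is a green shallow lid 260 mm along x, 200 mm from hinge to free edge, 20 mm deep: 5 mm plate with a rim on the inner side. The frame turns with the cover: x along the axis, -y from hinge to free edge, +z out of the outer face (up when shut), which is at z = +20 mm.
- cover_edge (a point): middle of the cover's free edge on its outer face: (0, -200, 20) mm in the frame of cover_hinge.
- socket: loose steel socket, 26 mm across, 36 mm tall, standing on the case's 5 mm floor in its +y half, between the flap's reach and the cover hinge. Origin under its centre. Leave alone.
- can: loose aerosol can, 60 mm across, 160 mm tall, on the bench off the case's +x side. Origin under its centre. Leave alone.
- block: loose plywood block 90 x 80 x 22 mm on the bench off the case's -y side. Origin under its centre. Leave alone.
- wrench: loose steel spanner about 170 mm long, lying on the bench off the case's -y side. Origin under its middle. Leave alone.

How it is judged:
By the outcome, as a careful person would: the job done as asked, in the order asked, and still so for the second after the job is handed in, with the robot touching nothing.
It also fails if it takes over 54 s, if anything falls off the work surface, if the arm or the gripper's body presses on something with over 40 N, if the wrist force passes 120 N, or if a joint passes its speed limit or range.

### The arm

A 6-joint arm with a two-finger parallel gripper is mounted at the origin on the work surface. World frame = base frame: x ahead of the robot, y to its left, z up, the work surface at z = 0. Lengths are in m, angles in rad, forces in N, time in s.
With the tool pointing down it reaches from about 0.35 to 0.875 m from the base axis. Payload 4.2 kg.
Tool frame: the origin (TCP) lies between the finger pads; the fingertips stand 8 mm ahead of it and the grasp point (between the pads) lies 11 mm behind it; z points along the fingers, x is the direction in which the jaws open and shut, and the axes are right-handed (so a half turn about z gives the same grasp; the last joint's range is limited). The gripper opens to 85 mm and grips with 20 to 120 N. Pads are 22 mm wide; open, the fingers measure 114 mm over their backs; the gripper's body (76 mm by 85 mm) begins 54 mm behind the grasp point. The pads swing forward as they close: fully open they stand 13 mm farther back than shut.
Start: joints at [-0.916, 0.385, 0.008, 0, -1.194, -0.259], TCP at [0.241, -0.577, 0.239] pointing down, gripper open.
Joint ranges: [-3.14, 3.14], [-1.21, 2.06], [-1.07, 1.41], [-3.16, 2.05], [-2.99, -0.16], [-3.1, 3.1]. Speed limits (rad/s): [2.79, 2.79, 3.14, 3.14, 3.14, 3.14].

### API

Orientations are given as a rotation vector (axis times angle).
In Python, from plant import bot gives the robot as it stands.
- The arm moves only by the shell command python3 -m pendant 'ROWS' [OPENING]. ROWS is JSON, a list of rows, each a list of 4 numbers: the shift along the tool's x, y, z in units of 2.5 cm (1.0 is 2.5 cm), then the turn about the tool's z in units of 5 degrees (1.0 is 5 degrees). In form: [[x, y, z, roll], ...]. A call has 1 to 12 rows; each row shifts and turns the commanded pose from where the row before left it, along the tool's axes as they then stand; what a row does not reach is not made up. A row lasts 1/8 s, in which the tool goes at most 62.5 mm and 10.7 degrees, less where a joint would pass 70% of its speed; a pose out of reach is approached as far as the arm can. A call with a number of a shift or a turn outside -1 to 1 is refused whole. A call with a gripper value outside its range is refused whole. OPENING is the closure, from 0 (fully open) to 1 (shut), set as the call begins (- or left out, the last holds). The fingers move at their own pace and stop on an object; the grip force is fixed at half the most. Time passes only in rows, so rows that do not move let the fingers close. It gives the time, the measured TCP pose, the force and the opening at its end, in the units of the state.
- bot.state(): the state, without advancing time (a new reading comes with each control period).
- bot.capture(name): name is "scene" or "top" or "wrist"; returns the picture (400x640x3 uint8, red, green, blue); there is no depth.
- bot.camera_params(name): a dict with "fx", "fy", "cx", "cy" (pixels), "R" (3x3) and "t" (3): a world point X has camera coordinates R X + t. Camera axes: x right, y down, z forward; pixel columns grow to the right and rows downward; lengths in m; the calibration is good to about 2 mm. The wrist camera is an equidistant fisheye: a pixel r from the principal point sees the ray r / f radians off the axis. A picture is of the moment at which its call begins: read the wrist's pose just before it. camera_params takes no time and is no camera call; for the wrist camera it gives the pose at the moment of the call.
- bot.finish_job(): hands the job in, once; it reports no verdict.
The state is a dict: "clock": time; "joints": joint angles; "joint_vel": joint speeds; "effort": joint torques, N m; "tool_pos": TCP position; "eef_rot": TCP orientation; "ft_force": force on the tool from outside, world axes, zero at the start; "ft_torque": the same for the moment, N m; "gripper_width": opening from 0.0 (shut) to 1.0 (fully open).
Only numpy, scipy, OpenCV 4.12 (cv2) and the standard library are available. Lean on these libraries where they do the work, as an engineer would, in place of code of your own. Each camera call takes 0.05 s, during which the arm holds its last target. There are 200 camera calls.

## Working session

There is one attempt and no reset: what is moved stays moved. The work goes in short steps, Python scripts to look and compute and a shell command to move; the robot and the scene stay as the last step left them, time stands still between calls to the robot, and variables do not carry over. Pictures are saved under pics/ and viewed, about 8 in all and at most 12, crops included, and the job is handed in when it is done.

```bash
mkdir -p pics; ls
python3 - <<'E'
from plant import bot
import cv2,numpy as np
for n in("scene","top"):
    im=bot.capture(n); cv2.imwrite(f"pics/{n}0.png",im[...,::-1]); p=bot.camera_params(n)
    print(n,{k:np.round(v,4).tolist() for k,v in p.items()})
s=bot.state();print(s)
a=cv2.imread("pics/scene0.png");b=cv2.imread("pics/top0.png")
E
```

```text
pics
scene {'fx': 449.8481, 'fy': 449.8481, 'cx': 317.6705, 'cy': 212.014, 'R': [[-0.7407, 0.6717, -0.0102], [0.5089, 0.5511, -0.6613], [-0.4386, -0.495, -0.75]], 't': [0.4997, -0.1632, 1.0849]}
top {'fx': 488.9778, 'fy': 488.9778, 'cx': 319.9125, 'cy': 200.7471, 'R': [[-0.0234, -0.9994, 0.0255], [-0.9952, 0.0208, -0.0952], [0.0946, -0.0276, -0.9951]], 't': [-0.092, 0.5667, 0.8626]}
{'clock': 0.1, 'joints': array([-9.16389924e-01,  3.85449669e-01,  6.79001606e-03, -4.59549610e-04,
       -1.19401282e+00, -2.58641654e-01]), 'joint_vel': array([ 0.00145594, -0.00054631,  0.00420894,  0.00347701, -0.00041843,
       -0.0006732 ]), 'effort': array([-4.96204793e-04, -3.93318272e+01,  1.88929707e+01,  4.19795841e+00,
       -2.55899438e-03,  4.69523087e-06]), 'tool_pos': array([ 0.24079984, -0.57620459,  0.2383562 ]), 'eef_rot': array([-1.74068285e+00, -2.61330025e+00, -1.58601679e-03]), 'ft_force': array([0.17047921, 0.01397197, 0.41910127]), 'ft_torque': array([0.01993237, 0.00508039, 0.02442582]), 'gripper_width': 0.9993492402708498}
```

View pics/scene0.png

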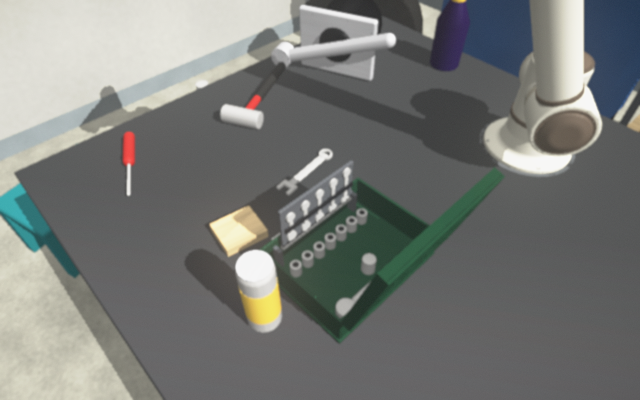

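View pics/top0.png

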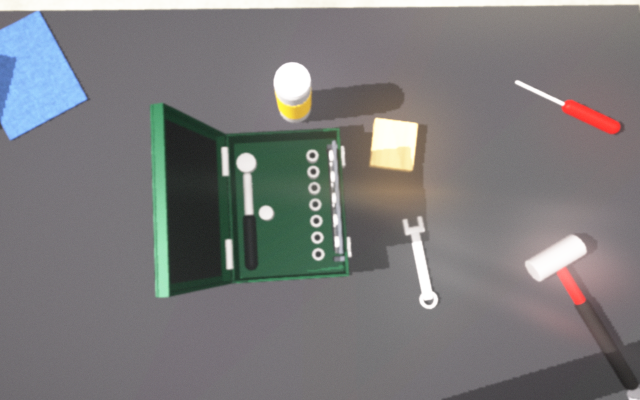

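The scene view shows the flap upright with its spanners and the cover leaning out towards the robot's left. In the top view the tray rim corners are about (340,128), (348,276), (232,281) and (230,134). The cover's free edge runs (154,105)–(160,294), the can is at (293,85), the block at (394,145) and the wrench at (420,260).

```bash
cat > h.py <<'E'
import numpy as np,cv2
from plant import bot
def ray(n,u,v):
    p=bot.camera_params(n);R=np.array(p["R"]);t=np.array(p["t"])
    d=R.T@np.array([(u-p["cx"])/p["fx"],(v-p["cy"])/p["fy"],1]);return -R.T@t,d
def onz(n,u,v,z):
    c,d=ray(n,u,v);return c+d*(z-c[2])/d[2]
def proj(n,X):
    p=bot.camera_params(n);q=np.array(p["R"])@X+np.array(p["t"]);return np.array([p["fx"]*q[0]/q[2]+p["cx"],p["fy"]*q[1]/q[2]+p["cy"]])
E
python3 - <<'E'
from h import *
np.set_printoptions(precision=3,suppress=True)
P=[onz("top",*q,.07) for q in((340,128),(348,276),(232,281),(228,134))]
print(np.array(P), [np.linalg.norm(P[i]-P[(i+1)%4]) for i in range(4)])
for n,u,v,z in(("can",293,82,.16),("block",395,144,.022),("w1",414,226,.01),("w2",428,299,.01)):print(n,onz("top",u,v,z))
im=cv2.imread("pics/top0.png")[90:310,130:430]
cv2.imwrite("pics/topz.png",cv2.resize(im,(780,572),interpolation=cv2.INTER_CUBIC))
E
```

```text
[[ 0.689 -0.142  0.07 ]
 [ 0.43  -0.148  0.07 ]
 [ 0.427  0.049  0.07 ]
 [ 0.681  0.055  0.07 ]] [np.float64(0.25863122577714404), np.float64(0.1979287521493434), np.float64(0.25475860891745683), np.float64(0.19672308217681386)]
can [ 0.742 -0.063  0.16 ]
block [ 0.668 -0.247  0.022]
w1 [ 0.515 -0.279  0.01 ]
w2 [ 0.381 -0.299  0.01 ]
```

View pics/topz.png

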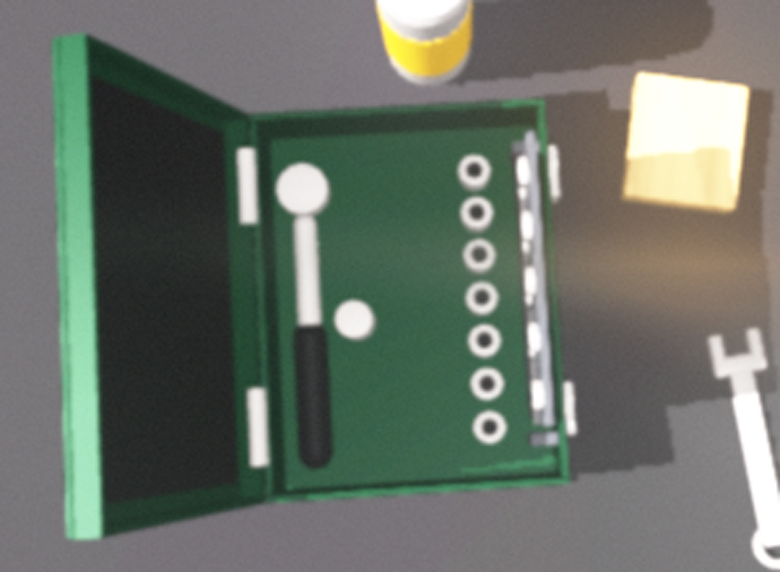

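The case centre is about (0.557, −0.046) with a yaw of about 1.4°. I'll shut the fingers, turn them so that tool x lies along the case's y, and go to the flap's outer side. I'm also estimating the cover angle.

```bash
python3 -m pendant '[[0,0,0,0.86],[0,0,0,0.86],[0,0,0,0.86],[0,0,0,0.86],[0,0,0,0.86],[1,1,0,0],[1,1,0,0],[1,1,0,0],[1,1,0,0],[1,1,0,0],[1,1,0,0],[1,1,0,0]]' 1
python3 - <<'E'
from h import *
np.set_printoptions(precision=3,suppress=True)
yaw=.025;C=np.array([.557,-.046,0]);R=cv2.Rodrigues(np.array([0,0,yaw]))[0]
for f in np.arange(1.6,2.26,.1):
    e=lambda x,s,n:C+R@np.array([x,.1-s*np.cos(f)+n*np.sin(f),.07+s*np.sin(f)+n*np.cos(f)])
    print(round(f,2),*[proj(c,e(x,.2,.02)) for c in("top","scene") for x in(.13,-.13)],e(0,.2,.02))
E
```

```text
clock: 1.6
tool_pos: [0.4128, -0.397, 0.2389]
eef_rot: [-2.198, -2.243, 0.0]
ft_force: [0.0, 0.6, 0.7]
gripper_width: 0.002
1.6 [182.92   98.215] [187.35  294.106] [356.085 255.505] [477.678 155.051] [0.554 0.08  0.269]
1.7 [168.841  99.597] [172.71  294.627] [368.082 267.001] [488.803 163.419] [0.553 0.1   0.266]
1.8 [155.673 101.383] [159.01  294.982] [379.942 279.473] [499.484 172.8  ] [0.553 0.119 0.26 ]
1.9 [143.639 103.531] [146.487 295.166] [391.425 292.704] [509.518 183.047] [0.552 0.138 0.253]
2.0 [132.922 105.99 ] [135.334 295.181] [402.293 306.442] [518.711 193.988] [0.552 0.155 0.244]
2.1 [123.662 108.706] [125.697 295.035] [412.321 320.414] [526.889 205.427] [0.552 0.172 0.233]
2.2 [115.952 111.621] [117.673 294.736] [421.307 334.34 ] [533.901 217.156] [0.551 0.188 0.22 ]
```

The cover is at about 1.83 rad, with its edge at about y=0.125, z=0.258. Next, down beside the flap.

```bash
python3 -m pendant '[[1,0.95,0,0],[1,0.95,0,0],[1,0.95,0,0],[1,0.95,0,0],[1,0.95,0,0],[1,0.95,0,0],[0.8,0,1,0],[0.8,0,1,0],[0.8,0,1,0],[0.6,0,1,0],[0,0,0.2,0],[0,0,0,0]]'
```

```text
clock: 3.1
tool_pos: [0.5505, -0.1706, 0.1345]
eef_rot: [2.198, 2.244, -0.0]
ft_force: [-0.2, 0.4, -0.2]
gripper_width: -0.001
```

Run:
```python
from h import *
im=bot.capture("wrist");cv2.imwrite("pics/w1.png",im[...,::-1]);im=bot.capture("scene");cv2.imwrite("pics/s1.png",cv2.resize(im[120:340,200:520,::-1],(800,550)))
```

```text
(no output)
```

View pics/s1.png

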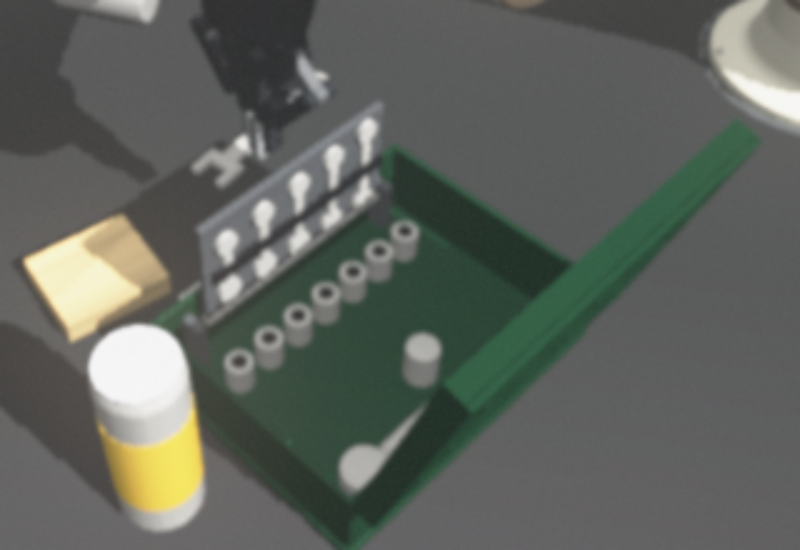

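The shut fingertips stand beyond the flap, at about (255,135) in the crop, and clear of everything. I'll push the flap over along its arc.

```bash
python3 -m pendant '[[0.5,0,0,0],[0.5,0,0,0],[0.5,0,0,0],[0.5,0,0,0],[0.5,0,0.25,0],[0.5,0,0.25,0],[0.5,0,0.4,0],[0.4,0,0.5,0],[0.2,0,0.4,0],[0.15,0,0.4,0]]'
python3 - <<'E'
from h import *
im=bot.capture("scene");cv2.imwrite("pics/s2.png",cv2.resize(im[120:340,200:520,::-1],(800,550)))
E
```

```text
clock: 4.45
tool_pos: [0.5479, -0.0635, 0.0784]
eef_rot: [-2.198, -2.244, 0.001]
ft_force: [-0.6, -0.6, 2.1]
gripper_width: 0.002
```

View pics/s2.png

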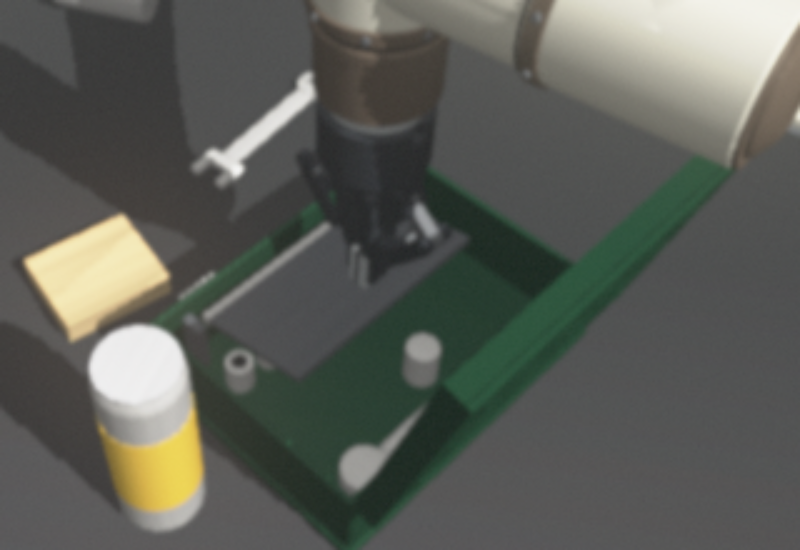

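The flap is nearly down, with the tip on it at about (365,275), and the force is small. I'll press on down to the stop.

```bash
python3 -m pendant '[[0.05,0,0.3,0],[0,0,0.25,0],[0,0,0.12,0],[0,0,0,0]]'; python3 -m pendant '[[0,0,0.1,0],[0,0,0.1,0],[0,0,0,0]]'
```

```text
clock: 5.0
tool_pos: [0.5478, -0.063, 0.0623]
eef_rot: [-2.199, -2.244, 0.001]
ft_force: [-0.3, 0.2, -0.3]
gripper_width: 0.001
clock: 5.38
tool_pos: [0.5482, -0.0629, 0.0609]
eef_rot: [2.196, 2.245, 0.0]
ft_force: [-7.7, 1.8, 18.7]
gripper_width: -0.001
```

The flap is on its stop: the tip's at z≈0.053 with 19 N of reaction. Next I go up and over to the cover's outer side.

```bash
python3 -m pendant '[[0,0,-1,0],[0,0,-1,0],[0,0,-1,0],[0,0,-1,0],[0,0,-1,0],[0,0,-1,0],[0,0,-1,0],[0,0.2,-1,0],[0,0.2,-1,0],[0.5,0,-1,0],[1,0,-0.5,0],[1,0,0,0]]'
python3 - <<'E'
from h import *
im=bot.capture("top");cv2.imwrite("pics/t3.png",im[...,::-1])
E
python3 -m pendant '[[1,0,0,0],[1,0,0,0],[1,0,0,0],[1,0,0,0],[1,0,0,0],[1,0,0,0],[1,0,0,0],[0.7,0,0,0],[0,0,0,0]]'
```

```text
clock: 6.88
tool_pos: [0.557, 0.0004, 0.3214]
eef_rot: [2.198, 2.242, 0.004]
ft_force: [0.7, 0.3, 0.4]
gripper_width: -0.003
clock: 8.05
tool_pos: [0.5526, 0.1931, 0.3197]
eef_rot: [-2.197, -2.245, 0.001]
ft_force: [-0.1, 0.5, 0.3]
gripper_width: -0.0
```

View pics/t3.png

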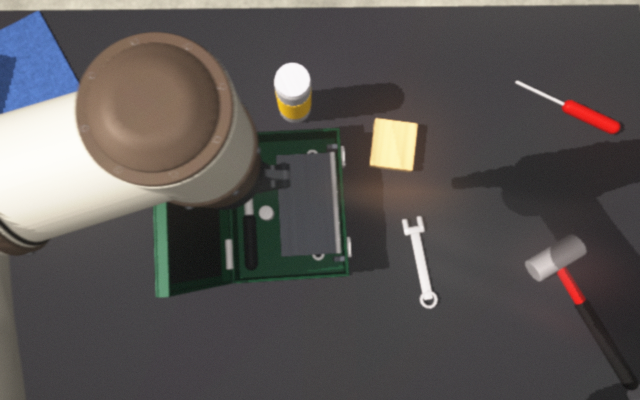

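The top view shows the flap flat, the cover at the left still open, and the can, block and wrench where they were. I'll lower beside the cover and push it upright and beyond.

```bash
python3 -m pendant '[[0,0,1,0],[0,0,1,0],[0,0,0.8,0],[-1,0,0,0],[-0.7,0,0,0],[-0.6,0,0,0],[-0.6,0,0,0],[-0.6,0,0,0],[-0.6,0,0,0],[-0.6,0,0,0]]'
python3 - <<'E'
from h import *
im=bot.capture("scene");cv2.imwrite("pics/s4.png",cv2.resize(im[80:355,180:580,::-1],(800,550)))
E
```

```text
clock: 9.3
tool_pos: [0.5552, 0.074, 0.25]
eef_rot: [2.198, 2.244, 0.0]
ft_force: [0.6, 3.5, 2.3]
gripper_width: -0.003
```

View pics/s4.png

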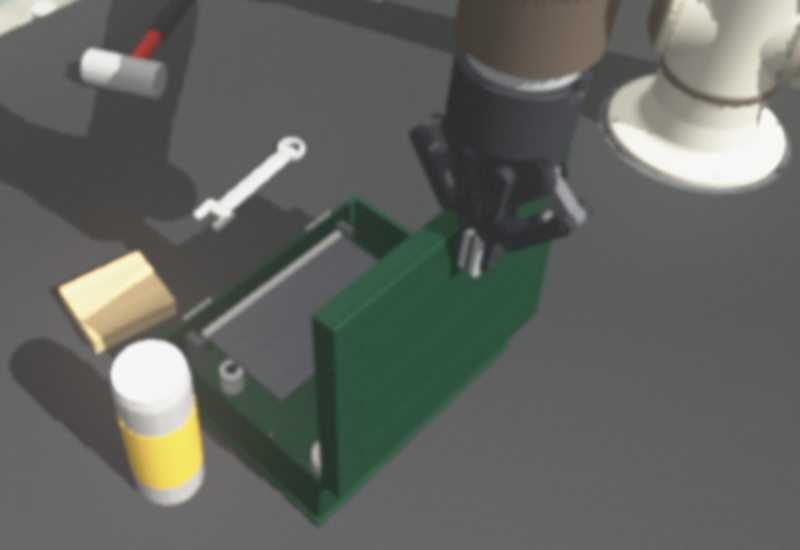

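The cover is about upright, with the tip on its outer face at about (475,260) and a force of 3.5 N. I'll follow the arc, staying about 15 mm inside the free edge.

```bash
python3 -m pendant '[[-0.55,0,-0.15,0],[-0.55,0,-0.15,0],[-0.55,0,0,0],[-0.5,0,0,0],[-0.5,0,0.15,0],[-0.5,0,0.2,0],[-0.5,0,0.25,0],[-0.5,0,0.3,0]]'
python3 - <<'E'
from h import *
im=bot.capture("scene");cv2.imwrite("pics/s5.png",cv2.resize(im[80:355,180:580,::-1],(800,550)))
E
```

```text
clock: 10.35
tool_pos: [0.5577, -0.0298, 0.235]
eef_rot: [2.198, 2.243, 0.001]
ft_force: [1.0, 0.1, 2.5]
gripper_width: -0.002
```

View pics/s5.png

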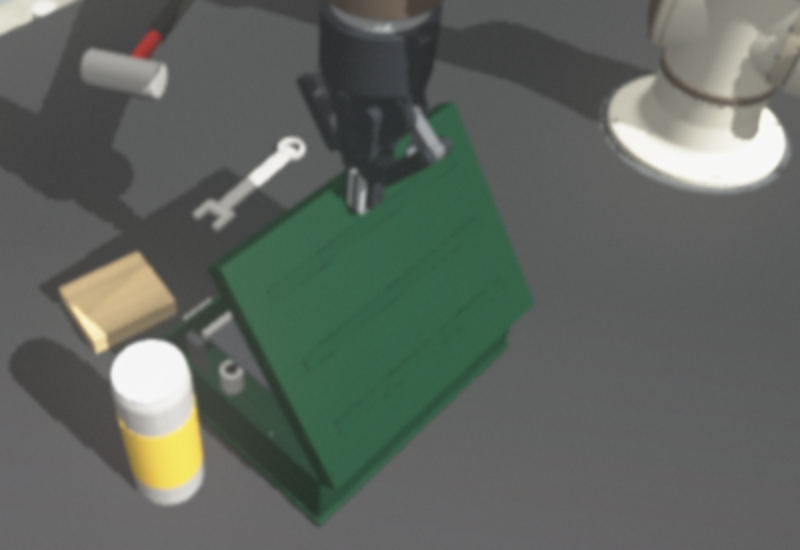

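It's tracking as planned: the tip's at about (360,205), just inside the free edge. On down to nearly shut.

```bash
python3 -m pendant '[[-0.55,0,0.45,0],[-0.55,0,0.5,0],[-0.55,0,0.5,0],[-0.4,0,0.6,0],[-0.4,0,0.65,0],[-0.35,0,0.65,0],[-0.15,0,0.5,0],[-0.15,0,0.5,0],[-0.1,0,0.4,0],[0,0,0.25,0],[0,0,0,0]]'; python3 -m pendant '[[0,0,0.2,0],[0,0,0.15,0],[0,0,0,0]]'
```

```text
clock: 11.78
tool_pos: [0.5585, -0.1085, 0.1093]
eef_rot: [-2.198, -2.243, 0.001]
ft_force: [0.8, -1.0, 0.4]
gripper_width: -0.003
clock: 12.15
tool_pos: [0.5588, -0.1086, 0.101]
eef_rot: [-2.198, -2.244, -0.0]
ft_force: [0.4, -0.2, -0.2]
gripper_width: -0.002
```

```bash
python3 -m pendant '[[0,0,0.12,0],[0,0,0.05,0],[0,0,0,0]]';python3 -m pendant '[[0,0,0.08,0],[0,0,0,0]]'
```

```text
clock: 12.52
tool_pos: [0.5589, -0.1088, 0.098]
eef_rot: [2.198, 2.244, -0.0]
ft_force: [-1.9, 0.3, 6.9]
gripper_width: 0.003
clock: 12.78
tool_pos: [0.559, -0.1089, 0.0978]
eef_rot: [2.197, 2.245, -0.0]
ft_force: [-4.8, 1.8, 15.4]
gripper_width: 0.0
```

Hard stop at tip z≈0.090, which is the shut height. A little more press, then up and clear, and check.

```bash
python3 -m pendant '[[0,0,0.08,0],[0,0,0,0]]';python3 -m pendant '[[0,0,-1,0],[0,0,-1,0],[0,0,-1,0],[0,0,-1,0],[0,0,-1,0],[-1,-1,-1,0],[-1,-1,0,0],[-1,-1,0,0],[-1,-1,0,0],[-1,-1,0,0],[-1,-1,0,0],[0,0,0,0]]'
python3 - <<'E'
from h import *
a=bot.capture("top");b=bot.capture("scene")
cv2.imwrite("pics/f.png",np.vstack([cv2.resize(a[50:330,100:500,::-1],(400,280)),cv2.resize(b[80:360,180:580,::-1],(400,280))]))
cv2.imwrite("pics/f.png",cv2.resize(np.hstack([a[50:330,120:480,::-1],b[80:360,180:540,::-1]]),(800,311)))
yaw=.025;C=np.array([.557,-.046,0]);R=cv2.Rodrigues(np.array([0,0,yaw]))[0]
for n,o in(("top",(120,50)),("scene",(180,80))):
  for f in(0,.05):print(n,f,*[np.round((proj(n,C+R@np.array([x,.1-.2*np.cos(f)+.02*np.sin(f),.07+.2*np.sin(f)+.02*np.cos(f)]))-o)*1.111,1) for x in(.13,-.13)])
print(bot.state()["ft_force"])
E
```

```text
clock: 13.02
tool_pos: [0.559, -0.1089, 0.0977]
eef_rot: [2.195, 2.245, -0.0]
ft_force: [-9.2, 2.7, 24.7]
gripper_width: -0.004
clock: 14.52
tool_pos: [0.4106, -0.2626, 0.2428]
eef_rot: [-2.201, -2.24, -0.0]
ft_force: [-0.3, 0.1, -0.3]
gripper_width: 0.004
top 0 [245.9  83. ] [254.9 252.2]
top 0.05 [245.5  81.4] [254.7 252.6]
scene 0 [ 84.4 178.1] [197.5  98.8]
scene 0.05 [ 84.2 174.6] [198.3  95.1]
[ 1.00503847  0.17731705 -0.02374366]
```

View pics/f.png

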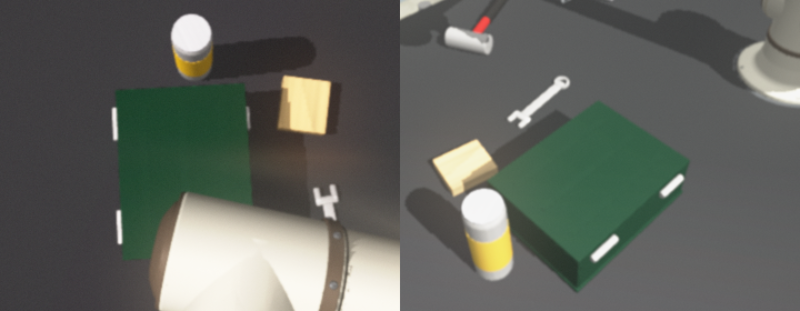

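The cover is flat. Its free corners in the scene view, at about (490,178) and (598,101), lie within about 6 pixels of where they should be when shut. The can, block and wrench haven't moved, so I'm handing in.

```bash
python3 -c "
from plant import bot
print(bot.finish_job(), bot.state()['clock'])"
```

```text
the job is handed in; nothing more can be done
the job is handed in; nothing more can be done
```

The job is done and handed in at about 15 s on the robot's clock: I pushed the flap down first, then shut the cover on top of it, using only the closed fingertips.

- **Flap:** it stopped with the fingertip about 53 mm above the bench, where its upper face should lie when flat. It pushed back with about 19 N, and the top view showed it flat before I started on the cover.
- **Cover:** it stopped with the fingertip about 90 mm above the bench, which is its shut height. It pushed back with about 25 N. After I backed off, the pictures showed it shut, its free corners within about 6 pixels of where I calculated they should be.
- **Other things:** the can, block and spanner looked unmoved in the last pictures, and the arm was clear of everything, with about 1 N or less at the wrist. I couldn't see the socket once the cover was shut. It was still standing in place in the top view before that, and the fingers never came near it.

None of the checks failed or disagreed, and the highest wrist force I read at the end of a move was about 27 N.

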